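Slide the glass pots home along the plant rail and close the keeper

TASK

Without gripping or lifting anything, push the row of three glass pots gently from behind with your fingertips, as one touching train, along the steel rail until the front pot meets the blue end stop and all three stand packed against it. Then push the red keeper arm round with a fingertip until it is fully shut across the rail behind the last pot. Keep the pots upright in the rail and leave everything else on the table where it is.

Things in the scene. Friction and masses are not known exactly. Their poses are not given: they have to be found in the camera images.
- rail: Low stainless channel fixed to the table. Origin at table level under its middle line; x runs along it towards the blue stop, z up. Floor 22 mm above the table, from x = -205 mm to the stop; 64 mm wide between side lips with tops 34 mm above the table (76 mm over all). The pots start in it in a touching row (gaps under 1 mm), 70 to 120 mm short of home, lined up on its middle line.
- rail_stop (a point): Middle of the blue end stop's face, at floor height, at rail x = 180 mm. The stop is 12 mm thick, 76 mm wide, its top 72 mm above the table. When home, the pots' centres lie 30, 90 and 150 mm before this point along the rail, and the last pot's rear 180 mm before it (rail x = 0).
- keeper_hinge (a point): Top of the keeper's upright hinge post (18 mm diameter, 57 mm high), outside the channel at rail x = -9, y = -47 mm.
- pot_green: Small round pot of green glass with a stubby green cactus ball topped by a yellow flower dot: 60 mm diameter, glass 48 mm high, 64 mm high with the cactus and flower, 180 g (may vary by a third). Origin: centre of its underside; z up. Stands loose on the rail floor, in any of the three places of the row.
- pot_amber: Small round pot of amber glass with a stubby green cactus ball topped by a red flower dot: 60 mm diameter, glass 48 mm high, 64 mm high with the cactus and flower, 180 g (may vary by a third). Origin: centre of its underside; z up. Stands loose on the rail floor, in any of the three places of the row.
- pot_clear: Small round pot of clear glass with a stubby green cactus ball topped by a white flower dot: 60 mm diameter, glass 48 mm high, 64 mm high with the cactus and flower, 180 g (may vary by a third). Origin: centre of its underside; z up. Stands loose on the rail floor, in any of the three places of the row.
- keeper (a joint): Red arm turning level about its hinge post: reaches 82 mm, 10 mm thick, 38 to 56 mm above the table. Value in rad: 0 = parked, pointing to rail -x and 20 degrees outward (-y); grows clockwise seen from above; 1.92 (its stop) = shut, pointing to rail +y across the channel, face 4 mm behind the home row. Light friction (0.03 N m), stays where left. Starts at 0 to 0.4, clear of the channel.
- keeper_knob (a point): Centre of the red upright knob near the keeper's free end, 78 mm from the hinge axis: 16 mm diameter, 38 to 72 mm above the table; this point is 55 mm above the table.
- keeper_mid (a point): Point on the centre line of the red keeper arm, 55 mm from the hinge axis and 47 mm above the table (mid-height): a good place to push.
- vase: Blue ceramic vase, 175 mm high, 92 mm widest. Origin under its centre. Bystander.
- watering_can: Green plastic watering can, body 120 mm diameter and 126 mm high, spout with yellow hinged cap reaching 160 mm along its +x and up to about 160 mm high, handle to 97 mm along -x. Origin under its centre. Bystander.
- marker: Wooden plant marker lying flat, 119 x 18 x 5 mm, long axis x, on the robot's side of the rail. Origin under its middle. Bystander.
- cork: Upright cork, 28 mm diameter, 30 mm high, beyond the rail. Origin under its centre. Bystander.
- mug: White mug, 80 mm diameter, 90 mm high, handle at its +y. Origin under its centre. Bystander.
- mister: Amber bottle with black cap, 60 mm diameter, 150 mm high. Origin under its centre. Bystander.

How it is judged:
By the outcome, as a careful person would: the job done as asked, in the order asked, and still so for the second after the job is handed in, with the robot touching nothing.
It also fails if it takes over 48 s, if anything falls off the work surface, if the arm or the gripper's body presses on something with over 40 N, if the wrist force passes 120 N, or if a joint passes its speed limit or range.

ROBOT

A 6-joint arm with a two-finger parallel gripper is mounted at the origin on the work surface. World frame = base frame: x ahead of the robot, y to its left, z up, the work surface at z = 0. Lengths are in m, angles in rad, forces in N, time in s.
With the tool pointing down it reaches from about 0.425 to 0.95 m from the base axis. Payload 3.5 kg.
Tool frame: the origin (TCP) lies midway between the tips of the shut fingers; the grasp point (between the pads) lies grasp_offset behind it (grasp_offset is the distance from the TCP to the grasp point, in m); z points along the fingers, y is the direction in which the jaws open and shut (so a half turn about z gives the same grasp; the last joint's range is limited). The gripper opens to 85 mm and grips with 20 to 120 N. Pads are 22 mm wide; open, the fingers measure 114 mm over their backs; the gripper's body (76 mm by 85 mm) begins 54 mm behind the grasp point. The pads swing forward as they close: fully open they stand 13 mm farther back than shut.
Start: joints at [0.976, 0.286, 1.577, -0, 1.279, -0.15], TCP at [0.29, 0.609, 0.231] pointing down, gripper open.
Joint ranges: [-2.77, 2.77], [-0.9, 2.22], [0.21, 2.48], [-1.53, 4.67], [0.24, 2.81], [-2.84, 2.84]. Speed limits (rad/s): [2.79, 2.79, 3.14, 3.14, 3.14, 3.14].

INTERFACE

Orientations are given as a unit quaternion [x, y, z, w].
In Python, from plant import * gives the robot as it stands.
- The arm moves only by the tool jog_arm, never from a script. Its argument "targets" is text: rows parted by semicolons, each of 7 numbers parted by spaces: the shift along the world's x, y, z in mm, then the turn, a rotation vector about the world's x, y, z in degrees, then the gripper's target within -1 to 1 (fully open at 1, half-way at 0, shut at -1). A call has 1 to 10 rows; each row shifts and turns the pose as measured when the row begins; what a row does not reach is not made up. A row lasts 1/12 s, in which the tool goes at most 41.7 mm and 7.16 degrees, less where a joint would pass 70% of its speed; a pose out of reach is approached as far as the arm can. A call with a gripper value outside its range is refused whole. The fingers move at their own pace and stop on an object; "force" is the grip in N (left out, the last holds). Time passes only in rows, so rows that do not move let the fingers close. It gives the time, the measured TCP pose, the force and the opening at its end, in the units of the state.
- get_state(): the state, without advancing time (a new reading comes with each control period).
- read_camera(name): name is "scene" or "top" or "wrist"; returns a dict with "pixels" (480x640x3 uint8, blue, green, red), "mtx" (3x3 intrinsics, pixels), "dist_coeffs" ([k1, k2, p1, p2, k3] as OpenCV has them; the pictures are not rectified), "world_from_camera" (4x4, takes a point from camera to world coordinates). Camera axes: x right, y up, looking along -z (the intrinsics and any distortion apply to the point x, -y, -z); pixel columns grow to the right and rows downward; lengths in m; the calibration is good to about 2 mm. A picture is of the moment at which its call begins. There is no depth.
- sign_off(): hands the job in, once; it reports no verdict.
Trained networks look in a picture, given as the dict that the camera call returned (one of the last four; its "shot" number tells which), for a name from the list of things; names that differ only in an ending like _2 or _b are one class to them, and where a whole thing is asked for, a point or a joint stands for the part that bears it (a point fixed in the world has none). Each returns a list of dicts, best first, with "p" (0 to 1); they miss things now and then, are a little off and sometimes report something else, mostly with a low value. They report only what shows in the picture. A call takes as long as a camera call.
- spot_in(target, picture): "uv" ([column, row] in pixels, amid what is visible of it).
- silhouettes(target, picture): "mask" (480x640 bool, what is visible of it) and "uv" ([column, row] in pixels, amid what is visible of it).
- mark_of(target, picture): "uv" ([column, row] in pixels: a listed point, or the origin of a listed thing).
The state is a dict: "time": time; "qpos": joint angles; "dq": joint speeds; "joint_efforts": joint torques, N m; "eef_pos": TCP position; "tcp_rot": TCP orientation; "contact_force": force on the tool from outside, world axes, zero at the start; "wrist_torque": the same for the moment, N m; "opening": opening from 0.0 (shut) to 1.0 (fully open).
Only numpy, scipy, OpenCV 4.12 (cv2) and the standard library are available. Lean on these libraries where they do the work, as an engineer would, in place of code of your own. Each camera call takes 0.05 s, during which the arm holds its last target.

## Working session

There is one attempt and no reset: what is moved stays moved. The work goes in short steps, Python scripts to look and compute and a tool call to move; the robot and the scene stay as the last step left them, time stands still between calls to the robot, and variables do not carry over. Pictures are saved under pics/ and viewed, and the job is handed in when it is done.

Besides the shell and the picture viewer there is one more tool, called after "Emit:" as name(argument=value, ...) on one line, values as JSON. jog_arm: Moves the arm, as the interface text tells. Its arguments: {"type":"object","properties":{"targets":{"type":"string"},"force":{"type":"number"}},"required":["targets"]}

```bash
mkdir -p pics; ls
python3 - <<'E'
from plant import *
import cv2,pickle
s=get_state();print(s)
for n in ["scene","top"]:
    p=read_camera(n);cv2.imwrite(f"pics/{n}0.png",p["pixels"]);pickle.dump(p,open(n+"0.pkl","wb"))
    print(n,p["mtx"],p["dist_coeffs"],p["world_from_camera"])
    for t in ["rail_stop","keeper_hinge","keeper_knob","keeper_mid","pot_green","pot_amber","pot_clear","rail","vase","watering_can","marker","cork","mug","mister"]:
        r=mark_of(t,p);print(t,[(d["uv"],round(d["p"],2)) for d in r[:2]])
E
```

```text
pics
{'time': 0.0, 'qpos': array([ 9.76005309e-01,  2.87187117e-01,  1.57817330e+00, -1.32785966e-06,
        1.27861415e+00, -1.49980846e-01]), 'dq': array([-3.20602350e-04, -6.30215883e-04, -6.25879056e-05, -4.21976292e-04,
        2.54977059e-03,  1.36941248e-03]), 'joint_efforts': array([ 3.68556484e-04, -4.05988812e+01, -2.92620510e+01, -2.88636886e-05,
        5.82474255e-03,  2.80712136e-06]), 'eef_pos': array([0.29003181, 0.6087834 , 0.22993489]), 'tcp_rot': array([ 2.20575763e-01,  9.75369117e-01, -1.10956430e-03, -4.32725221e-04]), 'contact_force': array([-1.36662225,  0.18258301,  0.31245425]), 'wrist_torque': array([0.04655425, 0.02821775, 0.0944684 ]), 'opening': 1.0004882696118538}
scene [[600.41979217   0.         324.51785197]
 [  0.         600.41979217 238.20494652]
 [  0.           0.           1.        ]] [-0.19644134  0.          0.          0.          0.        ] [[-0.63351265 -0.60758898  0.47905882  1.19405374]
 [ 0.77364199 -0.4879593   0.40419524  0.57389206]
 [-0.01182337  0.62668282  0.77918474  1.29266748]
 [ 0.          0.          0.          1.      
[... 769 characters left out ...]
         0.        ] [[ 0.020666    0.99573561 -0.0899084   0.34132958]
 [-0.99964856  0.01908603 -0.01839756 -0.05320756]
 [-0.01660311  0.09025701  0.9957801   1.33934962]
 [ 0.          0.          0.          1.        ]]
rail_stop [([313.0, 270.4], 0.62)]
keeper_hinge []
keeper_knob [([271.1, 180.6], 0.47)]
keeper_mid [([271.8, 186.1], 0.42)]
pot_green [([293.7, 184.5], 0.75)]
pot_amber [([302.8, 205.3], 0.84), ([273.1, 189.1], 0.32)]
pot_clear [([302.7, 226.6], 0.69), ([272.0, 188.7], 0.61)]
rail [([298.8, 208.9], 0.8)]
vase [([161.0, 182.9], 0.85)]
watering_can [([501.9, 206.8], 0.66)]
marker [([340.5, 211.2], 0.82)]
cork [([274.2, 267.7], 0.49)]
mug [([460.4, 309.9], 0.85)]
mister []
```

Run:
```python
import cv2
a=cv2.imread("pics/top0.png");b=cv2.imread("pics/scene0.png")
cv2.imwrite("pics/top0c.png",cv2.resize(a[130:310,200:400],(800,720)[:2],interpolation=3)[:600] if 0 else cv2.resize(a[140:290,220:400],(720,600),interpolation=3))
cv2.imwrite("pics/scene0c.png",cv2.resize(b[230:380,250:440],(760,600),interpolation=3))
```

```text
(no output)
```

View pics/top0.png

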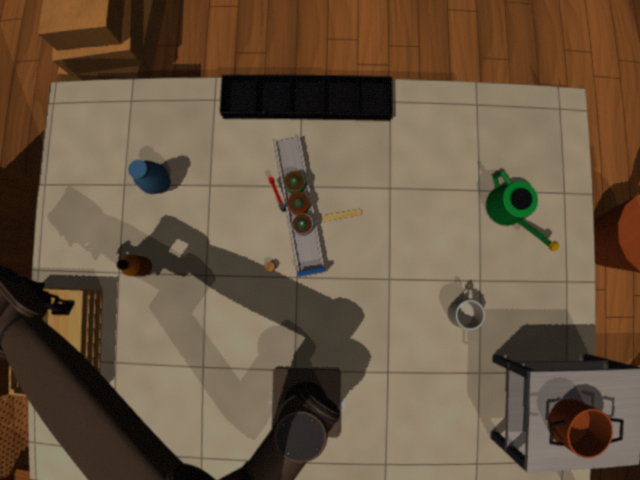

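View pics/scene0.png

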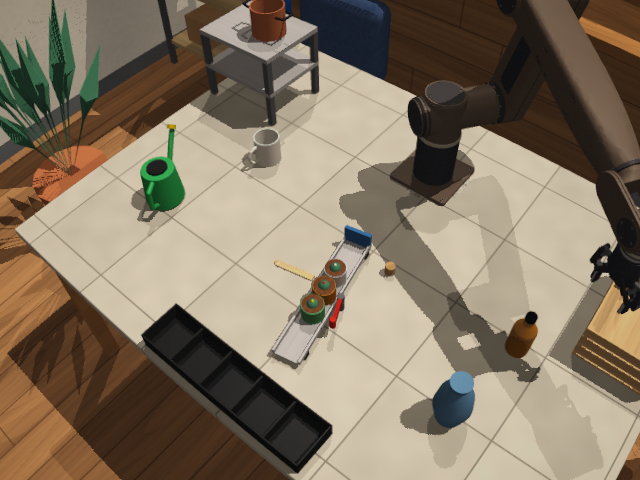

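View pics/top0c.png

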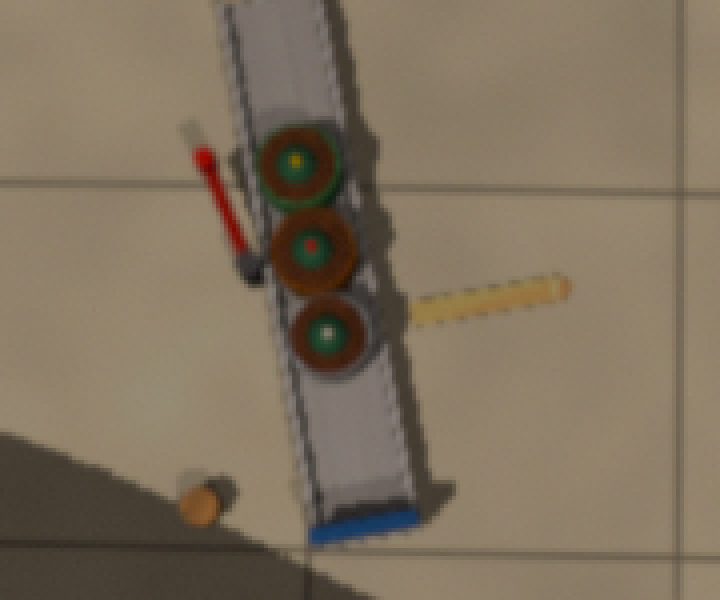

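View pics/scene0c.png

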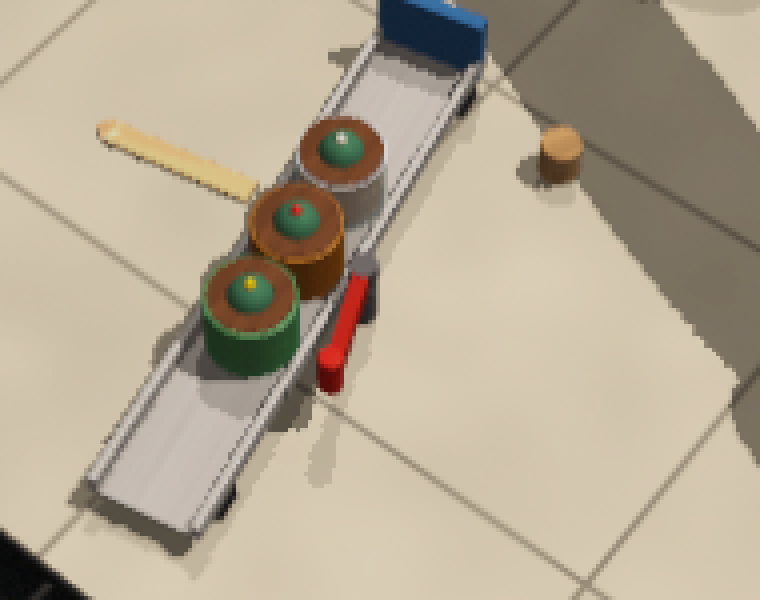

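```bash
cat > h.py <<'E'
import numpy as np,cv2
def ray(p,uv):
    q=cv2.undistortPoints(np.array([[uv]],float),p["mtx"],p["dist_coeffs"])[0,0]
    T=p["world_from_camera"];d=T[:3,:3]@np.array([q[0],-q[1],-1]);return T[:3,3],d
def atz(p,uv,z):
    o,d=ray(p,uv);return (o+d*(z-o[2])/d[2])
def proj(p,P):
    T=np.linalg.inv(p["world_from_camera"]);P=np.atleast_2d(P)
    c=(T[:3,:3]@P.T).T+T[:3,3];c=c*[1,-1,-1]
    return cv2.projectPoints(c,np.zeros(3),np.zeros(3),p["mtx"],p["dist_coeffs"])[0][:,0]
E
cat > fit.py <<'E'
import pickle
from h import *
from scipy.optimize import least_squares
T=pickle.load(open("top0.pkl","rb"));S=pickle.load(open("scene0.pkl","rb"))
t=lambda x,y:(x/4+220-.375,y/4+140-.375); s=lambda x,y:(x/4+250-.375,y/4+230-.375)
fl={"g":[(T,t(296,160)),(S,s(251,283))],"a":[(T,t(312,246)),(S,s(296,209))],"c":[(T,t(326,333)),(S,s(341,138))]}
for k,v in fl.items():
    print(k,[np.round(atz(p,uv,.085)*1000,1) for p,uv in v])
print("hinge",[np.round(atz(p,uv,.057)*1000,1) for p,uv in [(T,t(249,262)),(S,s(366,262))]])
print("knob",[np.round(atz(p,uv,.072)*1000,1) for p,uv in [(T,t(204,158)),(S,s(331,355))]])
# rail corners
obs=[(S,s(93,480),(-.205,.038,.034)),(S,s(193,532),(-.205,-.038,.034)),(S,s(487,22),(.192,-.038,.072)) ,
 (T,t(313,530),(.180,-.038,.072)),(T,t(420,512),(.180,.038,.072)),
 (T,t(249,262),(-.009,-.047,.057)),(S,s(366,262),(-.009,-.047,.057))]
obs=[o for o in obs if o[2][0]<.19]
def R(a,X): return np.array([np.cos(a[2])*X[0]-np.sin(a[2])*X[1]+a[0],np.sin(a[2])*X[0]+np.cos(a[2])*X[1]+a[1],X[2]])
def f(a):
    e=[]
    for p,uv,X in obs:e+=list((proj(p,R(a,X))[0]-uv))
    return e
r=least_squares(f,[.45,0,3.0],loss="soft_l1")
print(r.x,np.round(np.reshape(r.fun,(-1,2)),1),len(obs))
for k,v in fl.items():
    for p,uv in v:
        w=atz(p,uv,.085)[:2]-r.x[:2];c,s_=np.cos(r.x[2]),np.sin(r.x[2]);print(k,"rail",np.round([1000*(c*w[0]+s_*w[1]),1000*(-s_*w[0]+c*w[1])],1))
E
python3 fit.py
```

```text
g [array([618.2,  44. ,  85. ]), array([617.2,  45.5,  85. ])]
a [array([558.8,  31.5,  85. ]), array([558.8,  32.4,  85. ])]
c [array([499.4,  20.5,  85. ]), array([499.6,  20.2,  85. ])]
hinge [array([551.7,  77. ,  57. ]), array([547.7,  78.5,  57. ])]
knob [array([621.6, 108.9,  72. ]), array([620.1, 109.2,  72. ])]
[0.55050358 0.02994201 3.35788257] [[-1.2 -0.4]
 [ 2.1 -0.3]
 [-0.6 -0. ]
 [ 0.2 -1. ]
 [-0.3  0.9]
 [-0.6  0.3]] 6
g rail [-69.2   0.8]
g rail [-68.4  -0.9]
a rail [-8.5  0.2]
a rail [-8.6 -0.6]
c rail [51.9 -1.8]
c rail [51.8 -1.4]
```

Emit:
jog_arm(targets="20 -28 0 0 0 4 -1;20 -28 0 0 0 4 -1;20 -28 0 0 0 4 -1;20 -28 0 0 0 4 -1;20 -28 0 0 0 4 -1;20 -28 0 0 0 4 -1;20 -28 0 0 0 4 -1;20 -28 0 0 0 4 -1;20 -28 0 0 0 4 -1;20 -28 0 0 0 1 -1", force=20)

```text
time: 2.33
eef_pos: [0.4918, 0.3224, 0.2324]
tcp_rot: [-0.123, 0.992, 0.002, 0.0]
contact_force: [1.1, 0.2, -0.8]
opening: -0.002
```

Run:
```python
import plant; print([n for n in dir(plant) if n[0]!='_'], getattr(plant,'grasp_offset',None))
```

```text
['Unreachable', 'get_state', 'grasp_offset', 'mark_of', 'read_camera', 'sign_off', 'silhouettes', 'spot_in'] 0.0187
```

Emit:
jog_arm(targets="20 -26 0 0 0 -2 -1;20 -26 0 0 0 0 -1;20 -26 0 0 0 0 -1;20 -26 0 0 0 0 -1;20 -26 0 0 0 0 -1;20 -26 0 0 0 0 -1;20 -26 0 0 0 0 -1;20 -26 0 0 0 0 -1;20 -26 0 0 0 0 -1;15 -26 0 0 0 0 -1")

```text
time: 3.17
eef_pos: [0.6956, 0.0468, 0.2345]
tcp_rot: [-0.105, 0.995, 0.002, 0.003]
contact_force: [0.3, 0.8, 0.3]
opening: 0.002
```

Run:
```python
from plant import *
import cv2,pickle
from h import *
p=read_camera("wrist");s=get_state();cv2.imwrite("pics/w1.png",p["pixels"]);pickle.dump(p,open("w1.pkl","wb"))
print(s["eef_pos"],s["tcp_rot"],s["contact_force"],s["qpos"])
for t in ["rail_stop","keeper_hinge","keeper_knob","keeper_mid","pot_green","pot_amber","pot_clear","rail"]:
    r=mark_of(t,p);print(t,[(d["uv"],round(d["p"],2)) for d in r[:2]])
```

```text
[0.69770662 0.04105355 0.23429567] [-1.02514263e-01  9.94725222e-01  1.18286466e-04  3.54192159e-03] [ 0.26154385 -2.96893186  0.6451716 ] [-8.66646907e-02  3.32220729e-01  1.51394407e+00  1.63025061e-03
  1.28851550e+00 -1.86330035e+00]
rail_stop []
keeper_hinge [([393.7, 41.5], 0.82)]
keeper_knob [([405.4, 140.8], 0.63)]
keeper_mid [([400.3, 114.3], 0.62)]
pot_green [([326.2, 118.5], 0.74)]
pot_amber [([330.9, 43.7], 0.96), ([393.0, 41.8], 0.19)]
pot_clear []
rail []
```

View pics/w1.png

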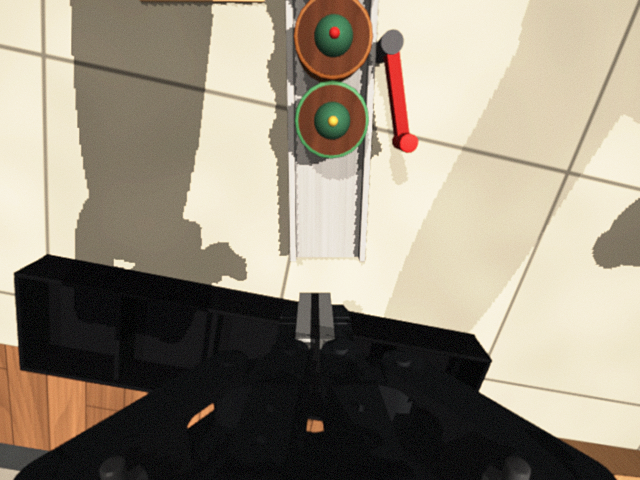

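```bash
cat > f2.py <<'E'
import pickle
from h import *
W=pickle.load(open("w1.pkl","rb"))
for n,uv,z in [("gf",(333.5,120.5),.086),("af",(334.5,32.5),.086),("hinge",(393.5,41.5),.057),("knob",(408,142),.072),("endL",(288,257),.034),("endR",(365,261),.034),("tray nearL",(48,256),.05),("trayR",(478,337),.05)]:
    w=atz(W,uv,z)
    o=w[:2]-[.5505,.0299];a=3.35;c,s=np.cos(a),np.sin(a)
    print(n,np.round(w*1000,1),"rail",np.round([1000*(c*o[0]+s*o[1]),1000*(c*o[1]-s*o[0])],1))
E
python3 f2.py
```

```text
gf [617.2  44.3  86. ] rail [-68.3  -0.2]
af [559.1  31.6  86. ] rail [-8.8  0.1]
hinge [549.9  78.6  57. ] rail [ -9.5 -47.8]
knob [620.9 107.7  72. ] rail [-84.9 -61.6]
endL [754.8  31.9  34. ] rail [-200.3   40.3]
endR [742.9 108.8  34. ] rail [-204.6  -37.4]
tray nearL [ 795.2 -194.7   50. ] rail [-193.   270.3]
trayR [795.7 242.6  50. ] rail [-283.9 -157.4]
```

Emit:
jog_arm(targets="-10 8 -25 0 0 0 -1;-10 8 -25 0 0 0 -1;0 0 -30 0 0 0 -1;0 0 -30 0 0 0 -1;0 0 -30 0 0 0 -1;0 0 -25 0 0 0 -1;0 0 -10 0 0 0 -1;0 0 0 0 0 0 -1;0 0 0 0 0 0 -1")

```text
time: 4.37
eef_pos: [0.671, 0.0762, 0.0611]
tcp_rot: [-0.112, 0.994, 0.001, 0.009]
contact_force: [0.6, -0.6, 0.5]
opening: -0.002
```

Emit:
jog_arm(targets="3 -9 0 0 0 -1 -1;2 -5 0 0 0 0 -1;0 0 0 0 0 0 -1;0 0 0 0 0 0 -1")

```text
time: 4.7
eef_pos: [0.6806, 0.061, 0.0683]
tcp_rot: [-0.103, 0.995, 0.0, 0.014]
contact_force: [-0.2, -0.2, -0.6]
opening: 0.003
```

Emit:
jog_arm(targets="0 0 0 0 0 0 -1;0 0 0 0 0 0 -1;0 0 0 0 0 0 -1")

```text
time: 4.95
eef_pos: [0.6829, 0.06, 0.0719]
tcp_rot: [-0.102, 0.995, -0.0, 0.017]
contact_force: [-1.0, 0.3, -1.0]
opening: -0.002
```

Run:
```python
from plant import *
s=get_state();print(s)
```

```text
{'time': 4.95, 'qpos': array([-0.06211095,  0.45076829,  1.67259449,  0.00656609,  0.98477971,
       -1.84146761]), 'dq': array([-0.0015443 , -0.00824611, -0.0065823 ,  0.00049904,  0.00100862,
        0.00069286]), 'joint_efforts': array([-5.63086197e-02, -4.32231045e+01, -2.58191603e+01,  7.10049266e-03,
       -7.45448330e-02, -1.19764054e-04]), 'eef_pos': array([0.68286497, 0.05999335, 0.0718688 ]), 'tcp_rot': array([-1.02316090e-01,  9.94607496e-01, -4.28806365e-05,  1.69512277e-02]), 'contact_force': array([-1.04967203,  0.27690873, -1.02936337]), 'wrist_torque': array([0.01115712, 0.01962751, 0.02529168]), 'opening': -0.0022158038359480405}
```

```bash
cat > st.py <<'E'
from plant import *
import numpy as np,sys
from scipy.spatial.transform import Rotation as Ro
s=get_state();a=3.35
if len(sys.argv)>1: tx,ty,tz=map(float,sys.argv[1:4])
o=np.array([.5505,.0299]);u=np.array([np.cos(a),np.sin(a)]);v=np.array([-u[1],u[0]])
R=Ro.from_quat(s["tcp_rot"])
d=np.column_stack([-u*1,[0,0]]) if 0 else None
y=np.append(-v,0);z=np.array([0,0,-1.]);x=np.cross(y,z)
D=Ro.from_matrix(np.column_stack([x,y,z]))
w=s["eef_pos"][:2]-o
print("t",s["time"],"rail",np.round([1000*w@u,1000*w@v,1000*s["eef_pos"][2]],1),"rotfix deg",np.round(np.degrees((D*R.inv()).as_rotvec()),2),"F rail",np.round([s["contact_force"][:2]@u,s["contact_force"][:2]@v,s["contact_force"][2]],2))
if len(sys.argv)>1:
    g=o+tx/1000*u+ty/1000*v;print("delta",np.round(1000*(g-s["eef_pos"][:2]),1),tz-1000*s["eef_pos"][2])
E
python3 st.py -130 0 42
```

```text
t 4.95 rail [-135.7   -2.1   71.9] rotfix deg [-0.2   1.93  0.19] F rail [ 0.97 -0.49 -1.03]
delta [-5.2 -3.2] -29.868804581658395
```

Emit:
jog_arm(targets="-1 -1 -10 0 1 0 -1;0 -1 -10 0 0.6 0 -1;0 0 -8 0 0.3 0 -1;0 0 -2 0 0.1 0 -1;0 0 -1 0 0.1 0 -1")

```text
time: 5.37
eef_pos: [0.6813, 0.058, 0.0374]
tcp_rot: [-0.102, 0.995, 0.002, -0.003]
contact_force: [0.6, -0.5, -0.7]
opening: 0.002
```

```bash
python3 st.py -130 0 42
```

```text
t 5.3667 rail [-133.8   -0.5   37.4] rotfix deg [-0.2  -0.41  0.18] F rail [-0.49  0.6  -0.73]
delta [-3.7 -1.2] 4.564683399760476
```

Emit:
jog_arm(targets="-3 -0.6 2 0 0 0 -1;-3 -0.6 1 0 0 0 -1;-3 -0.6 0 0 0 0 -1;-3 -0.6 0 0 0 0 -1")

```text
time: 5.7
eef_pos: [0.6677, 0.0557, 0.0386]
tcp_rot: [-0.103, 0.995, 0.002, -0.005]
contact_force: [-0.1, 1.6, -0.4]
opening: 0.002
```

```bash
python3 st.py -110 0 42
```

```text
t 5.7 rail [-120.    -1.    38.6] rotfix deg [-0.21 -0.6   0.16] F rail [-0.26 -1.59 -0.36]
delta [-9.5 -3.1] 3.374128223509828
```

Emit:
jog_arm(targets="-2 -0.7 0.5 0 -0.2 0 -1;-2 -0.7 0.5 0 -0.2 0 -1;-2 -0.6 0 0 -0.1 0 -1;-2 -0.5 0 0 0 0 -1;-2 -0.4 0 0 0 0 -1;-2 -0.4 0 0 0 0 -1")

```text
time: 6.2
eef_pos: [0.6557, 0.0521, 0.042]
tcp_rot: [-0.102, 0.995, 0.002, 0.003]
contact_force: [2.4, 1.1, -1.5]
opening: -0.001
```

```bash
python3 st.py -110 0 42
```

```text
t 6.2 rail [-1.075e+02  1.000e-01  4.200e+01] rotfix deg [-0.22  0.32  0.18] F rail [-2.62 -0.62 -1.53]
delta [2.4 0.6] -0.013476978452587218
```

Emit:
jog_arm(targets="-2.5 -0.5 0 0 0 0 -1;-2.5 -0.5 0 0 0 0 -1;-2.5 -0.5 0 0 0 0 -1;-2.5 -0.5 0 0 0 0 -1;-2.5 -0.5 0 0 0 0 -1;-2.5 -0.5 0 0 0 0 -1;-2.5 -0.5 0 0 0 0 -1;-2.5 -0.5 0 0 0 0 -1")

```text
time: 6.87
eef_pos: [0.636, 0.0479, 0.0425]
tcp_rot: [-0.102, 0.995, 0.001, 0.006]
contact_force: [2.4, 0.3, -1.3]
opening: -0.002
```

```bash
python3 st.py -10 0 42
python3 - <<'E'
from plant import *
import cv2
for n in ["wrist","scene"]:
    p=read_camera(n);i=p["pixels"]
    cv2.imwrite(f"pics/{n}2.png",i if n=="wrist" else cv2.resize(i[200:380,240:440],(666,600),interpolation=3))
E
```

```text
t 6.8667 rail [-87.4   0.1  42.5] rotfix deg [-0.24  0.7   0.2 ] F rail [-2.39  0.2  -1.26]
delta [-75.7 -15.9] -0.45006517804672086
```

View pics/wrist2.png

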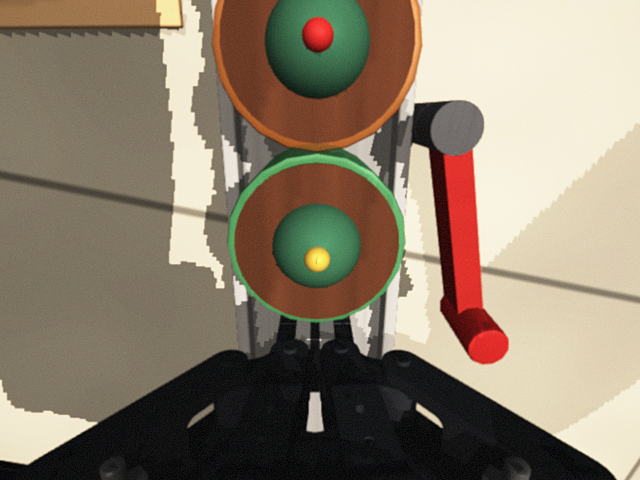

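View pics/scene2.png

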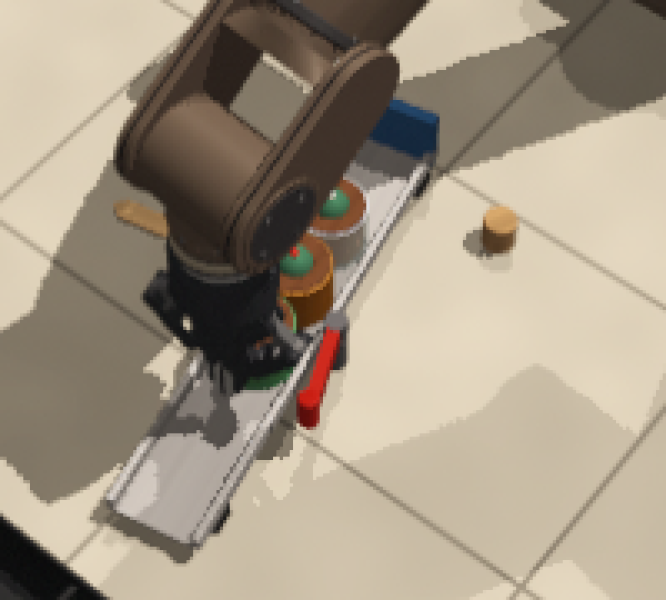

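Emit:
jog_arm(targets="-2.5 -0.5 -0.2 0 0.1 0 -1;-2.5 -0.5 -0.2 0 0.1 0 -1;-2.5 -0.5 -0.2 0 0.1 0 -1;-2.5 -0.5 0 0 0.1 0 -1;-2.5 -0.5 0 0 0.1 0 -1;-2.5 -0.5 0 0 0.1 0 -1;-2.5 -0.5 0 0 0.1 0 -1;-2.5 -0.5 0 0 0.1 0 -1;-2.5 -0.5 0 0 0.1 0 -1;-2.5 -0.5 0 0 0.1 0 -1")

```text
time: 7.8
eef_pos: [0.609, 0.0424, 0.0421]
tcp_rot: [-0.102, 0.995, 0.002, -0.003]
contact_force: [2.5, -0.2, -1.5]
opening: 0.002
```

```bash
python3 st.py -10 0 42
```

```text
t 7.8 rail [-59.9  -0.1  42.1] rotfix deg [-0.24 -0.35  0.21] F rail [-2.4   0.68 -1.45]
delta [-48.7 -10.5] -0.1369312125403752
```

Emit:
jog_arm(targets="-2.5 -0.6 0 0 0 0 -1;-2.5 -0.6 0 0 0 0 -1;-2.5 -0.6 0 0 0 0 -1;-2.5 -0.5 0 0 0 0 -1;-2.5 -0.5 0 0 0 0 -1;-2.5 -0.5 0 0 0 0 -1;-2.5 -0.5 0 0 0 0 -1;-2.5 -0.5 0 0 0 0 -1;-2.5 -0.5 0 0 0 0 -1;-2.5 -0.5 0 0 0 0 -1")

```text
time: 8.63
eef_pos: [0.5812, 0.0366, 0.0422]
tcp_rot: [-0.102, 0.995, 0.002, -0.003]
contact_force: [2.1, 0.6, -1.7]
opening: 0.001
```

```bash
python3 st.py -10 0 42
```

```text
t 8.6333 rail [-31.4  -0.2  42.2] rotfix deg [-0.25 -0.36  0.21] F rail [-2.18 -0.14 -1.73]
delta [-20.9  -4.6] -0.1627733381265557
```

Emit:
jog_arm(targets="-2.5 -0.6 0 0 0 0 -1;-2.5 -0.6 0 0 0 0 -1;-2 -0.5 0 0 0 0 -1;-1.5 -0.4 0 0 0 0 -1;-1.5 -0.3 0 0 0 0 -1;-1.5 -0.3 0 0 0 0 -1")

```text
time: 9.13
eef_pos: [0.5681, 0.0336, 0.0422]
tcp_rot: [-0.102, 0.995, 0.002, -0.003]
contact_force: [3.5, 1.0, -2.3]
opening: -0.003
```

```bash
python3 st.py -10 0 42
```

```text
t 9.1333 rail [-18.    0.1  42.2] rotfix deg [-0.25 -0.37  0.22] F rail [-3.6  -0.22 -2.32]
delta [-7.8 -1.6] -0.16412620534490685
```

Emit:
jog_arm(targets="-1 -0.2 0 0 0 0 -1;-1 -0.2 0 0 0 0 -1;-1 -0.2 0 0 0 0 -1")

```text
time: 9.38
eef_pos: [0.5648, 0.0329, 0.0422]
tcp_rot: [-0.102, 0.995, 0.002, -0.003]
contact_force: [1.8, 0.6, -1.6]
opening: -0.001
```

Emit:
jog_arm(targets="-1 -0.2 0 0 0 0 -1;-1 -0.2 0 0 0 0 -1")

```text
time: 9.55
eef_pos: [0.5627, 0.0324, 0.0423]
tcp_rot: [-0.102, 0.995, 0.002, -0.003]
contact_force: [1.9, 0.6, -1.6]
opening: -0.003
```

```bash
python3 st.py -10 0 42
```

```text
t 9.55 rail [-12.4   0.   42.3] rotfix deg [-0.25 -0.35  0.22] F rail [-2.04 -0.23 -1.57]
delta [-2.4 -0.5] -0.2604450568548984
```

Emit:
jog_arm(targets="-1 -0.2 0 0 0 0 -1;-1 -0.2 0 0 0 0 -1")

```text
time: 9.72
eef_pos: [0.5615, 0.032, 0.0425]
tcp_rot: [-0.102, 0.995, 0.002, -0.001]
contact_force: [4.6, 1.8, -2.0]
opening: 0.003
```

Emit:
jog_arm(targets="-0.8 -0.2 0 0 0 0 -1")

```text
time: 9.8
eef_pos: [0.5617, 0.0318, 0.043]
tcp_rot: [-0.102, 0.995, 0.002, 0.0]
contact_force: [4.0, 1.7, -1.7]
opening: 0.001
```

Emit:
jog_arm(targets="-0.8 -0.2 0 0 0 0 -1")

```text
time: 9.88
eef_pos: [0.5618, 0.0316, 0.0433]
tcp_rot: [-0.102, 0.995, 0.002, 0.001]
contact_force: [5.4, 2.0, -2.2]
opening: 0.004
```

```bash
python3 st.py -10 0 42
```

```text
t 9.8833 rail [-11.4   0.6  43.3] rotfix deg [-0.26  0.15  0.26] F rail [-5.67 -0.8  -2.23]
delta [-1.5  0.3] -1.3454779755612805
```

Emit:
jog_arm(targets="-1.5 -0.3 -0.5 0 0 0 -1;-1.5 -0.3 -0.5 0 0 0 -1")

```text
time: 10.05
eef_pos: [0.5619, 0.0309, 0.0437]
tcp_rot: [-0.101, 0.995, 0.002, 0.006]
contact_force: [7.2, 1.2, -3.2]
opening: -0.002
```

```bash
python3 st.py -10 0 42
python3 - <<'E'
from plant import *
import cv2
for n in ["top","scene"]:
    p=read_camera(n);i=p["pixels"]
    cv2.imwrite(f"pics/{n}3.png",cv2.resize(i[200:380,240:440] if n=="scene" else i[140:290,220:400],(666,600) if n=="scene" else (720,600),interpolation=3))
E
```

```text
t 10.05 rail [-11.4   1.3  43.7] rotfix deg [-0.26  0.65  0.31] F rail [-7.33  0.31 -3.19]
delta [-1.6  1. ] -1.7150712415042264
```

View pics/top3.png

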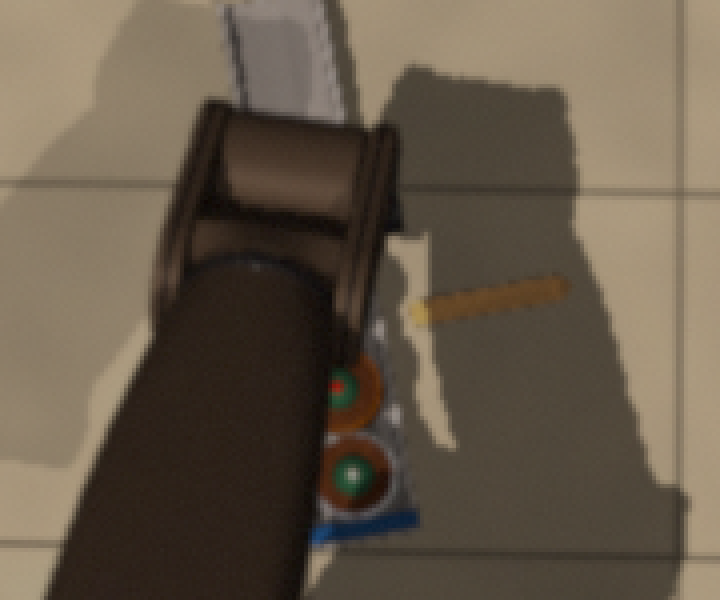

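View pics/scene3.png

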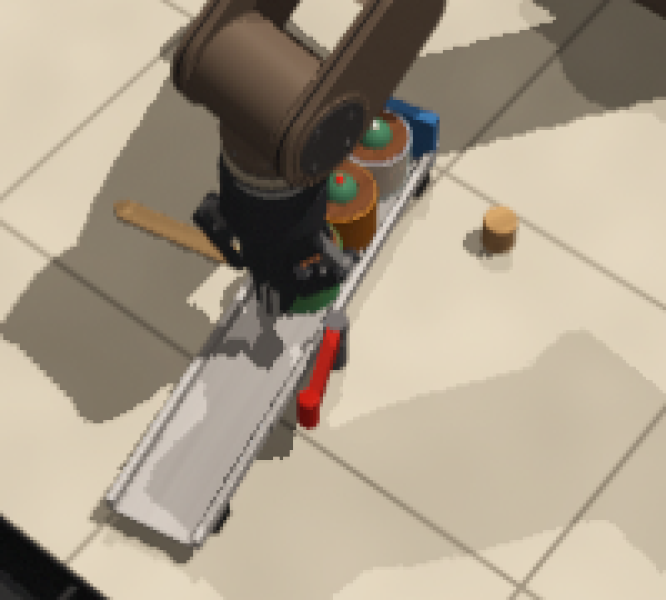

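Emit:
jog_arm(targets="4 0.8 0 0 0 0 -1;6 1.2 0 0 0 0 -1;8 1.6 0 0 0 0 -1;10 2 0 0 0 0 -1;5 1 10 0 0 0 -1;0 0 20 0 0 0 -1;0 0 20 0 0 0 -1;0 0 10 0 0 0 -1;0 0 0 0 0 0 -1")

```text
time: 10.9
eef_pos: [0.5938, 0.0385, 0.1052]
tcp_rot: [-0.102, 0.995, 0.002, -0.003]
contact_force: [0.1, -0.8, 1.3]
opening: 0.001
```

```bash
python3 st.py -60 -100 100
python3 - <<'E'
from plant import *
import cv2,pickle
from h import *
p=read_camera("wrist");cv2.imwrite("pics/w4.png",p["pixels"]);pickle.dump(p,open("w4.pkl","wb"))
E
```

```text
t 10.9 rail [-44.1   0.6 105.2] rotfix deg [-0.23 -0.42  0.19] F rail [0.07 0.75 1.25]
delta [ -5.3 101.7] -5.1906718153879154
```

View pics/w4.png

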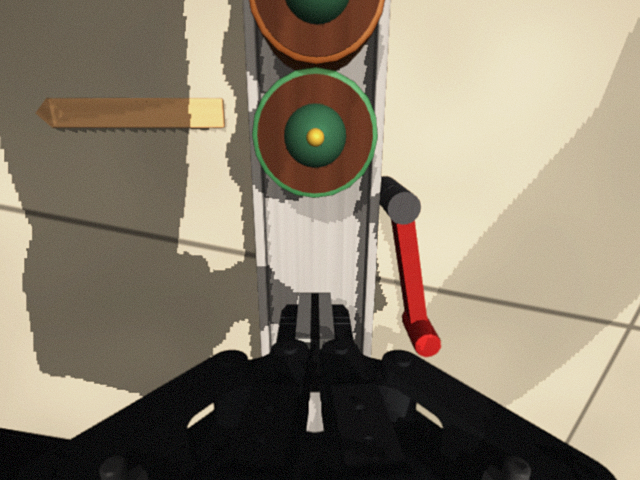

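```bash
sed -i 's/w1.pkl/w4.pkl/; s/^for n.*/for n,uv,z in [("gf",(316,137),.086),("hinge",(405,207),.057),("knob",(428,344),.072),("tipL",(298,294),.105),("tipR",(332,294),.105)]:/' f2.py; python3 f2.py
```

```text
gf [522.4  23.2  86. ] rail [28.9  0.8]
hinge [549.4  77.8  57. ] rail [ -8.8 -47.1]
knob [620.  108.1  72. ] rail [-84.1 -62.2]
tipL [587.3  28.6 105. ] rail [-35.7   8.8]
tipR [584.3  43.1 105. ] rail [-35.8  -5.9]
```

Emit:
jog_arm(targets="0 25 0 0 0 0 -1;0 25 0 0 0 0 -1;-1 20 0 0 0 0 -1;-1 15 0 0 0 0 -1;0 5 0 0 0 0 -1;0 0 0 0 0 0 -1")

```text
time: 11.45
eef_pos: [0.5888, 0.1305, 0.0997]
tcp_rot: [-0.101, 0.995, 0.002, -0.008]
contact_force: [-0.6, -0.2, 0.7]
opening: 0.001
```

```bash
python3 st.py -60 -100 100
```

```text
t 11.45 rail [-58.3 -90.5  99.7] rotfix deg [-0.17 -0.9   0.36] F rail [0.64 0.07 0.71]
delta [-0.3  9.7] 0.2615265492436265
```

Emit:
jog_arm(targets="0 5 -12 0 -0.4 0 -1;0 2 -15 0 -0.3 0 -1;0 0 -15 0 -0.2 0 -1;0 0 -8 0 0 0 -1;0 0 -2 0 0 0 -1;0 0 0 0 0 0 -1")

```text
time: 11.95
eef_pos: [0.588, 0.134, 0.0435]
tcp_rot: [-0.1, 0.995, 0.001, -0.001]
contact_force: [0.1, -0.8, 0.0]
opening: -0.001
```

```bash
python3 st.py -60 -85 46
cat > kp.py <<'E'
import numpy as np
a=3.35;o=np.array([.5505,.0299]);u=np.array([np.cos(a),np.sin(a)]);v=np.array([-u[1],u[0]])
H=np.array([-9.,-47.3]);hx,hy=10.5,7.5;prev=None
for al in list(range(190,85,-10)):
    t=np.radians(al);d=np.array([np.cos(t),np.sin(t)]);n=np.array([np.sin(t),-np.cos(t)])
    p=H+55*d-(5+hx*abs(n[0])+hy*abs(n[1]))*n
    w=1000*o+p[0]*u+p[1]*v
    print(al,np.round(p,1),np.round(w,1),None if prev is None else np.round(w-prev,1));prev=w
E
python3 kp.py
```

```text
t 11.95 rail [-58.2 -94.1  43.5] rotfix deg [-0.04 -0.17  0.44] F rail [0.09 0.84 0.02]
delta [ 3.6 -8.5] 2.5384152311583676
190 [-60.7 -70.8] [595.2 111.8] None
180 [-64.  -59.8] [600.7 101.6] [  5.5 -10.1]
170 [-65.6 -51.7] [604.   94.1] [ 3.3 -7.5]
160 [-66.  -43.2] [606.2  85.8] [ 2.2 -8.3]
150 [-65.  -34.3] [607.   76.9] [ 0.8 -8.9]
140 [-62.4 -25.3] [606.3  67.6] [-0.7 -9.3]
130 [-58.  -16.7] [603.8  58.2] [-2.4 -9.4]
120 [-52.   -8.6] [599.6  49.1] [-4.3 -9.1]
110 [-44.2  -1.6] [593.4  40.6] [-6.1 -8.5]
100 [-34.9   4. ] [585.5  33.2] [-7.9 -7.3]
90 [-24.5   7.7] [576.1  27.4] [-9.4 -5.8]
```

Emit:
jog_arm(targets="1.5 -4 0.5 0 0 0 -1;1.5 -4 0.5 0 0 0 -1;1.5 -4 0 0 0 0 -1;1.5 -3.5 0 0 0 0 -1;1.5 -3.5 0 0 0 0 -1;1.5 -3 0 0 0 0 -1;1.5 -3 0 0 0 0 -1;1.5 -3 0 0 0 0 -1")

```text
time: 12.62
eef_pos: [0.603, 0.1024, 0.0481]
tcp_rot: [-0.099, 0.995, 0.001, 0.0]
contact_force: [-0.6, -0.3, -0.3]
opening: 0.003
```

```bash
python3 st.py -64 -60 46
```

```text
t 12.6167 rail [-66.4 -60.   48.1] rotfix deg [-0.1   0.04  0.54] F rail [ 0.67  0.12 -0.31]
delta [-2.3 -0.5] -2.053617163461446
```

Emit:
jog_arm(targets="0.3 -3 -0.7 0 0 0 -1;0.3 -3 -0.7 0 0 0 -1;0.3 -3 -0.5 0 0 0 -1;0.3 -3 -0.3 0 0 0 -1;0.3 -3 -0.2 0 0 0 -1;0.3 -3 -0.2 0 0 0 -1;0 -3 -0.2 0 0 0 -1;0 -3 -0.2 0 0 0 -1")

```text
time: 13.28
eef_pos: [0.6059, 0.0763, 0.0456]
tcp_rot: [-0.099, 0.995, 0.001, 0.001]
contact_force: [-0.1, 1.3, 0.0]
opening: -0.004
```

```bash
python3 st.py -65 -34 46;  python3 - <<'E'
from plant import *
import cv2
p=read_camera("wrist");cv2.imwrite("pics/w5.png",p["pixels"])
E
```

```text
t 13.2833 rail [-63.8 -34.   45.6] rotfix deg [-0.13  0.14  0.53] F rail [-0.15 -1.32  0.01]
delta [1.2 0.3] 0.382945548123125
```

View pics/w5.png

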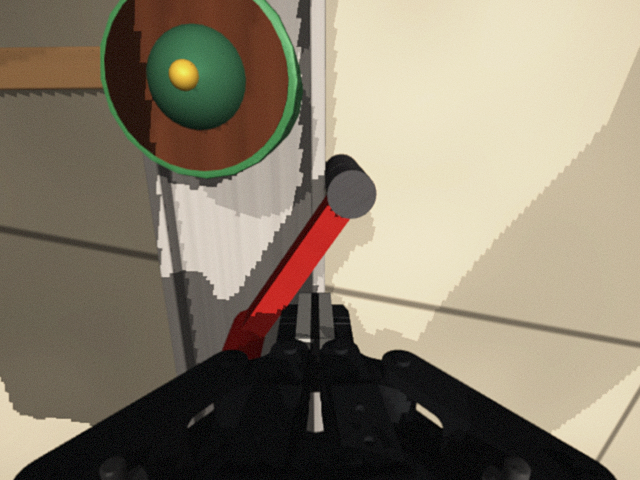

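Emit:
jog_arm(targets="0 -3 0 0 0 0 -1;-0.3 -3 0 0 0 0 -1;-0.5 -3 0 0 0 0 -1;-0.7 -3 0 0 0 0 -1;-0.8 -3 0 0 0 0 -1;-1 -3 0 0 0 0 -1;-1.2 -3 0 0 0 0 -1;-1.4 -3 0 0 0 0 -1")

```text
time: 14.0
eef_pos: [0.5998, 0.0495, 0.0453]
tcp_rot: [-0.099, 0.995, 0.001, 0.002]
contact_force: [0.1, 0.5, -0.3]
opening: -0.0
```

```bash
python3 st.py -52 -8.6 46
```

```text
t 14.0 rail [-52.3  -8.9  45.3] rotfix deg [-0.11  0.19  0.53] F rail [-0.24 -0.49 -0.33]
delta [-0.2 -0.4] 0.6800884640555793
```

Now 120° → 95°.

Emit:
jog_arm(targets="-1.8 -2.6 0 0 0 0 -1;-2 -2.6 0 0 0 0 -1;-2 -2.5 0 0 0 0 -1;-2.2 -2.3 0 0 0 0 -1;-2.3 -2.2 0 0 0 0 -1;-2.4 -2 0 0 0 0 -1")

```text
time: 14.5
eef_pos: [0.5861, 0.0333, 0.0454]
tcp_rot: [-0.099, 0.995, 0.001, 0.002]
contact_force: [0.6, 0.2, 0.5]
opening: -0.003
```

```bash
python3 st.py -24.5 7.7 46
```

```text
t 14.5 rail [-35.5   4.   45.4] rotfix deg [-0.11  0.25  0.55] F rail [-0.64 -0.09  0.48]
delta [-10.   -5.9] 0.5663293222726296
```

Emit:
jog_arm(targets="-2 -1.4 0 0 0 0 -1;-2 -1.3 0 0 0 0 -1;-2 -1.2 0 0 0 0 -1")

```text
time: 14.75
eef_pos: [0.5794, 0.0287, 0.0455]
tcp_rot: [-0.099, 0.995, 0.001, 0.002]
contact_force: [0.3, 0.2, 0.7]
opening: 0.001
```

Emit:
jog_arm(targets="-1.5 -0.8 0 0 0 0 -1;-1.2 -0.5 0 0 0 0 -1")

```text
time: 14.92
eef_pos: [0.5769, 0.0274, 0.0457]
tcp_rot: [-0.099, 0.995, 0.001, 0.004]
contact_force: [4.7, 3.0, -3.7]
opening: -0.0
```

```bash
python3 st.py -24.5 7.7 46;  python3 - <<'E'
from plant import *
import cv2
p=read_camera("wrist");cv2.imwrite("pics/w6.png",p["pixels"])
E
```

```text
t 14.9167 rail [-25.3   7.9  45.7] rotfix deg [-0.12  0.4   0.59] F rail [-5.19 -2.01 -3.69]
delta [-0.9  0.1] 0.3261928579951672
```

View pics/w6.png

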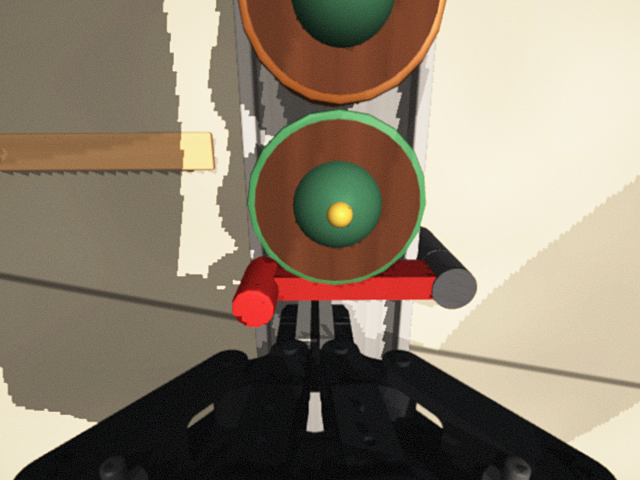

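Emit:
jog_arm(targets="-1.2 -0.2 -0.2 0 0 0 -1;-1.2 -0.2 -0.3 0 0 0 -1")

```text
time: 15.13
eef_pos: [0.577, 0.0274, 0.0458]
tcp_rot: [-0.099, 0.995, 0.001, 0.007]
contact_force: [4.3, 2.6, -2.6]
opening: -0.002
```

```bash
python3 st.py -24.5 7.7 46
```

```text
t 15.1333 rail [-25.4   7.9  45.8] rotfix deg [-0.16  0.84  0.63] F rail [-4.73 -1.71 -2.56]
delta [-0.9  0. ] 0.22927695302647777
```

Emit:
jog_arm(targets="-1.2 -0.2 -0.5 0 0 0 -1;-1.2 -0.2 -0.5 0 0 0 -1")

```text
time: 15.3
eef_pos: [0.577, 0.0274, 0.0458]
tcp_rot: [-0.098, 0.995, 0.001, 0.011]
contact_force: [4.7, 2.7, -1.3]
opening: 0.001
```

```bash
python3 st.py -24.5 7.7 46
```

```text
t 15.3 rail [-25.4   8.   45.8] rotfix deg [-0.19  1.23  0.65] F rail [-5.17 -1.67 -1.3 ]
delta [-0.9  0.1] 0.215339960932468
```

Firm against its stop. Back off, rise and clear the view.

Emit:
jog_arm(targets="3 0.6 0 0 0 0 -1;6 1.2 0 0 0 0 -1;8 1.6 0 0 0 0 -1;8 1.6 5 0 0.5 0 -1;5 1 20 0 0 0 -1;5 1 30 0 0 0 -1;5 1 35 0 0 0 -1;5 1 35 0 0 0 -1;5 1 20 0 0 0 -1;0 0 0 0 0 0 -1")

```text
time: 16.13
eef_pos: [0.6226, 0.037, 0.1907]
tcp_rot: [-0.1, 0.995, 0.001, -0.008]
contact_force: [-0.0, -0.4, 0.7]
opening: 0.0
```

```bash
python3 st.py -24.5 7.7 46;  python3 - <<'E'
from plant import *
import cv2,pickle
p=read_camera("wrist");cv2.imwrite("pics/w7.png",p["pixels"]);pickle.dump(p,open("w7.pkl","wb"))
E
```

```text
t 16.1333 rail [-72.    8.  190.7] rotfix deg [ 0.04 -0.96  0.5 ] F rail [0.12 0.41 0.69]
delta [-46.6  -9.6] -144.71086458057866
```

View pics/w7.png

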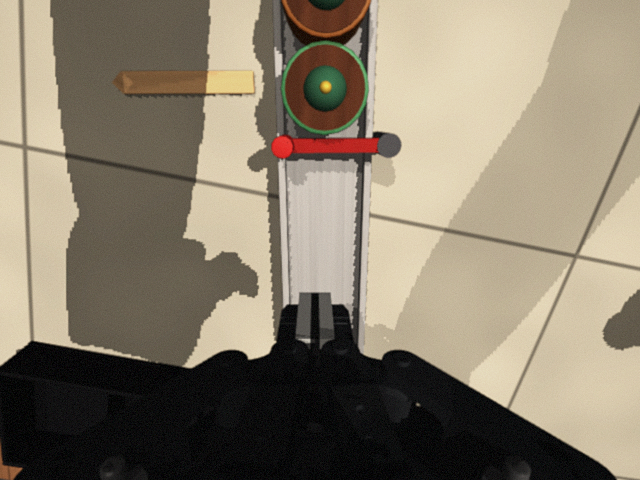

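Keeper at image (282–390, 146) square across the rail, green pot at (326, 88) upright in front of it. I move the arm aside (+y) to check the whole row.

```bash
sed -i 's/w4.pkl/w7.pkl/; s/^for n.*/for n,uv,z in [("gf",(326,88),.086),("hinge",(388,145),.057),("knob",(282,147),.072)]:/' f2.py; python3 f2.py
```

```text
gf [523.5  23.4  86. ] rail [27.8  0.7]
hinge [550.1  76.8  57. ] rail [ -9.3 -46. ]
knob [565.9   1.6  72. ] rail [-9.2 30.9]
```

Emit:
jog_arm(targets="0 10 15 0 0 0 -1;0 25 10 0 0 0 -1;0 30 10 0 0 0 -1;0 30 5 0 0 0 -1;0 30 0 0 0 0 -1;0 30 0 0 0 0 -1;0 20 0 0 0 0 -1;0 10 0 0 0 0 -1;0 0 0 0 0 0 -1;0 0 0 0 0 0 -1")

```text
time: 17.02
eef_pos: [0.6097, 0.2253, 0.2035]
tcp_rot: [-0.098, 0.995, -0.001, -0.032]
contact_force: [-0.2, -0.2, -0.1]
opening: 0.002
```

Run:
```python
from plant import *
import cv2,pickle
from h import *
for n in ["top","scene"]:
    p=read_camera(n);i=p["pixels"];pickle.dump(p,open(n+"8.pkl","wb"))
    cv2.imwrite(f"pics/{n}8.png",cv2.resize(i[230:380,250:440],(760,600),interpolation=3) if n=="scene" else cv2.resize(i[140:290,220:400],(720,600),interpolation=3))
    if n=="top": cv2.imwrite("pics/top8full.png",i)
```

```text
(no output)
```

View pics/top8.png

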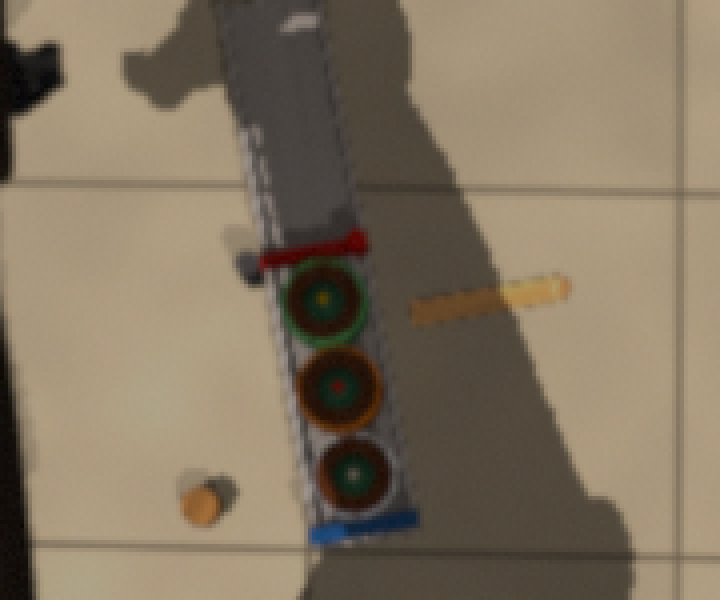

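View pics/scene8.png

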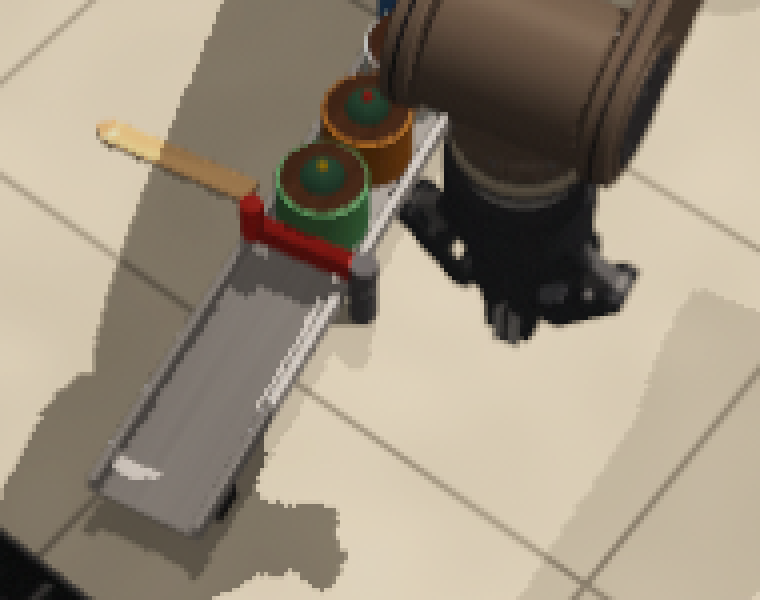

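View pics/top8full.png

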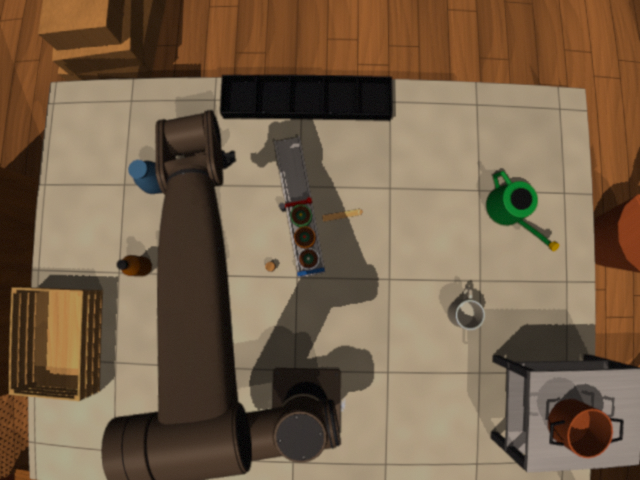

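Run:
```python
import pickle
from h import *
T=pickle.load(open("top8.pkl","rb"));t=lambda x,y:(x/4+220-.375,y/4+140-.375)
for n,uv,z in [("g",t(322,298),.085),("a",t(338.5,387),.085),("c",t(353,475),.085),("knob",t(357,241),.072),("hinge",t(249,268),.057),("stop",t(365,520),.072)]:
    o=atz(T,uv,z)[:2]-[.5505,.0299];a=3.35;c,s=np.cos(a),np.sin(a)
    print(n,np.round([1000*(c*o[0]+s*o[1]),1000*(c*o[1]-s*o[0])],1))
from plant import *
s=get_state();print(s["time"],np.abs(s["dq"]).max(),s["contact_force"])
```

```text
g [27.9  0.3]
a [89.6  0.2]
c [149.8  -1.2]
knob [-8.4 30.7]
hinge [ -6.7 -46.6]
stop [180.5   0.8]
17.1167 0.014472743701563942 [ 0.63390978 -0.64945161 -0.24939404]
```

Emit:
jog_arm(targets="-5 -15 15 0 -1 0 -1;-5 -25 15 0 -1 0 -1;-5 -30 10 0 -1 0 -1;-5 -30 5 0 -0.5 0 -1;-5 -30 5 0 0 0 -1;-5 -25 0 0 0 0 -1;-5 -15 0 0 0 0 -1;-5 -5 0 0 0 0 -1;0 0 0 0 0 0 -1;0 0 0 0 0 0 -1")

```text
time: 17.95
eef_pos: [0.5664, 0.029, 0.2551]
tcp_rot: [-0.089, 0.996, -0.007, -0.0]
contact_force: [-0.7, 0.1, -0.7]
opening: -0.003
```

```bash
python3 st.py -10 0 250;  python3 - <<'E'
from plant import *
import cv2,pickle
p=read_camera("wrist");cv2.imwrite("pics/w9.png",p["pixels"]);pickle.dump(p,open("w9.pkl","wb"))
E
```

```text
t 17.95 rail [-15.3   4.2 255.1] rotfix deg [0.84 0.08 1.76] F rail [ 0.7  -0.23 -0.67]
delta [-6.1  3. ] -5.060708968304624
```

View pics/w9.png

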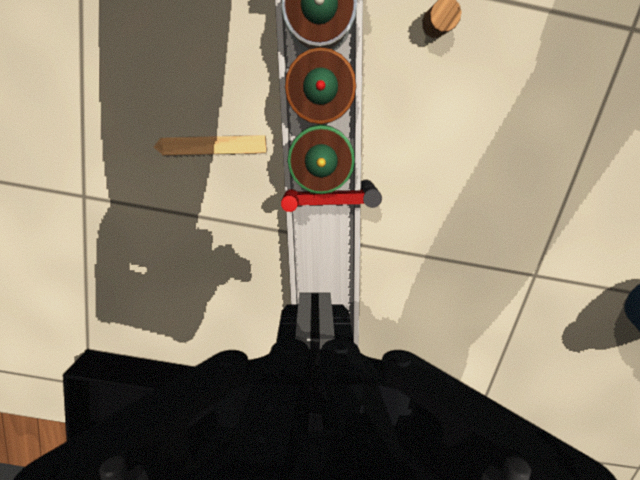

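Run:
```python
import pickle,cv2
from h import *
a=3.35;c,s=np.cos(a),np.sin(a)
def rx(p,uv,z):
    o=atz(p,uv,z)[:2]-[.5505,.0299];return 1000*(c*o[0]+s*o[1])
out=[]
for f,cols in [("w1",dict(g=(333.5,120),a=(334,34))),("w9",dict(g=(321,160),a=(320.5,85.5)))]:
    p=pickle.load(open(f+".pkl","rb"));i=p["pixels"].astype(float)
    h=cv2.cvtColor(p["pixels"],cv2.COLOR_BGR2HSV)
    fl=[]
    for n,(x,y) in cols.items():
        x,y=int(x),int(y);r=h[y-8:y+9,x-8:x+9].astype(int)
        m=((r[...,0]>22)&(r[...,0]<36) if n=="g" else ((r[...,0]<8)|(r[...,0]>172)))&(r[...,1]>150)&(r[...,2]>120)
        q=np.argwhere(m).mean(0);uv=(x-8+q[1],y-8+q[0]);fl.append(rx(p,uv,.085));print(f,n,m.sum(),np.round(uv,1),round(fl[-1],1))
    print(f,"spacing",round(fl[1]-fl[0],2))
    x0,y0,y1=(310,60,180) if f=="w1" else (290,0,220)
    out.append(cv2.resize(p["pixels"][(60 if f=="w1" else 105):(105 if f=="w1" else 150),295:370],None,fx=8,fy=6,interpolation=3))
cv2.imwrite("pics/gap.png",np.vstack(out))
```

```text
w1 g 39 [333.6 119.9] -67.9
w1 a 86 [334.3  31.8] -8.2
w1 spacing 59.68
w9 g 18 [321.7 161.5] 29.6
w9 a 60 [320.6  84.2] 89.9
w9 spacing 60.36
```

View pics/gap.png

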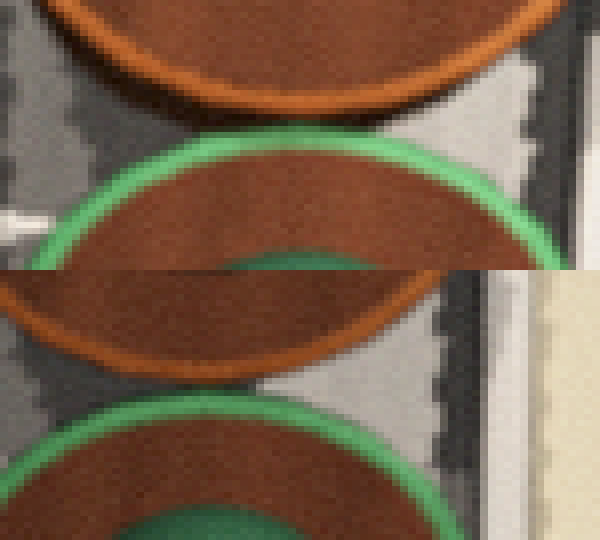

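Run:
```python
from plant import *
s=get_state();print(s["time"],abs(s["dq"]).max(),s["eef_pos"])
print(sign_off())
```

```text
18.0 0.026226813727192634 [0.56640736 0.02936277 0.25494297]
the job is handed in; nothing more can be done
None
```

I pushed the three pots along the rail as one train with the shut fingertips until the front pot met the blue stop. I then swung the red keeper round from outside with a fingertip until it reached its own stop, and handed the job in at 18.0 s.

**Pots:** The final wrist picture puts the green and amber pots at rail x = 29.6 and 89.9 mm. The top picture, taken just before it, puts the clear pot at 149.8 mm. The targets are 30, 90 and 150 mm. All three look upright and centred in the rail. The push force rose to about 7 N when they reached the stop and they moved no further.

**Keeper:** The wrist picture after the push shows the knob and the hinge both at rail x of about -9 mm, so the arm lies square across the rail behind the green pot. The top picture disagrees slightly, with knob and hinge at -8.4 and -6.7 mm. It resolves only about 3 mm per pixel, so I trusted the wrist view.

**Spacing:** The top picture also showed 61.7 mm between green and amber, which hinted at a gap. The closer wrist picture gave 60.4 mm, against 59.7 mm before the push, so I took them as touching.

**Bystanders:** The marker, cork, mug, watering can, vase and mister looked unmoved in the last pictures. I judged that by eye and did not measure it; the arm partly hid the vase in the last top picture. At hand-in the fingers hung clear at a height of about 255 mm, touching nothing.

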